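# Take the piles apart and lay out the chasing bench

### The arm

A 6-joint arm with a two-finger parallel gripper is mounted at the origin on the work surface. World frame = base frame: x ahead of the robot, y to its left, z up, the work surface at z = 0. Lengths are in m, angles in degrees, forces in N, time in s.
With the tool pointing down it reaches from about 0.3 to 0.75 m from the base axis. Payload 8.5 kg.
Tool frame: the origin (TCP) lies at the very end of the fingers, on their centre line; the grasp point (between the pads) lies 19 mm behind it; z points along the fingers, y is the line along which they close (so a half turn about z gives the same grasp; the last joint's range is limited). The gripper opens to 85 mm and grips with 20 to 120 N. Pads are 22 mm wide; open, the fingers measure 114 mm over their backs; the gripper's body (76 mm by 85 mm) begins 54 mm behind the grasp point. The pads swing forward as they close: fully open they stand 13 mm farther back than shut.
Start: joints at [51.893, 21.807, 74.336, -0, 83.858, -12.336], TCP at [0.239, 0.495, 0.231] pointing down, gripper open.
Joint ranges: [-178.18, 178.18], [-50.72, 133.34], [12.68, 142.11], [-81.47, 261.47], [9.98, 163.14], [-165.26, 165.26]. Speed limits (degrees/s): [136.94, 136.94, 180, 180, 180, 180].

### API

Orientations are given as a 3x3 rotation matrix whose columns are the frame's x, y, z axes.
In Python, from rig import observe, cams, ticket gives the robot as it stands.
- The arm moves only by the tool move_arm, never from a script. Its arguments are lists of equal length, an entry for each row: "jaw": the finger opening in cm, from 0 to 8.54; "dp": the shift along the tool's x, y, z in cm, a list of three; "turn": the turn, a rotation vector about the tool's x, y, z in rad, a list of three. In form: {"jaw": [jaw, ...], "dp": [[tx, ty, tz], ...], "turn": [[wx, wy, wz], ...]}. A call has 1 to 12 rows; each row shifts and turns the commanded pose from where the row before left it, along the tool's axes as they then stand; what a row does not reach is not made up. A row lasts 1/12 s, in which the tool goes at most 41.7 mm and 7.16 degrees, less where a joint would pass 70% of its speed; a pose out of reach is approached as far as the arm can. A call is refused whole if a number of a shift passes 4.17 or a number of a turn 0.125, either way. A call with a gripper value outside its range is refused whole. The fingers move at their own pace and stop on an object; "force" is the grip in N (left out, the last holds). Time passes only in rows, so rows that do not move let the fingers close. It gives the time, the measured TCP pose, the force, the opening and the grip force at its end, in the units of the state.
- observe(): the state, without advancing time (a new reading comes with each control period).
- cams.get_image(name): name is "scene" or "top"; returns (picture, depth): 480x640x3 uint8, red, green, blue; 480x640 float32, m along the optical axis (not along the pixel's ray), 0 where there is no reading.
- cams.calibration(name): a dict with "vertical_fov" (degrees; the focal length in pixels is half the picture's height over the tangent of half this angle, whatever the lens; pixels are square), "cx", "cy" (the principal point, pixels), "view" (4x4, takes a point from world to camera coordinates). Camera axes: x right, y up, looking along -z (the intrinsics and any distortion apply to the point x, -y, -z); pixel columns grow to the right and rows downward; lengths in m; the calibration is good to about 2 mm. A picture is of the moment at which its call begins. calibration takes no time and is no camera call.
- ticket.close_job(): hands the job in; it is judged then, once.
Trained networks look in the newest picture that a camera, given by its name, has taken for a name from the list of things; names that differ only in an ending like _2 or _b are one class to them, and where a whole thing is asked for, a point or a joint stands for the part that bears it (a point fixed in the world has none). Each returns a list of dicts, best first, with "p" (0 to 1); they miss things now and then, are a little off and sometimes report something else, mostly with a low value. They report only what shows in the picture. A call takes as long as a camera call.
- cams.spot_in(camera, query): "box" ([centre column, centre row, width, height] as shares, 0 to 1, of the picture: columns of its width, rows of its height, round what is visible of it).
- cams.outline_of(camera, query): "mask" (480x640 bool, what is visible of it) and "box" ([centre column, centre row, width, height] as shares, 0 to 1, of the picture: columns of its width, rows of its height, round what is visible of it).
- cams.mark_of(camera, query): "location" ([column, row] as shares, 0 to 1, of the picture: columns of its width, rows of its height: a listed point, or the origin of a listed thing).
The state is a dict: "time_s": time; "q": joint angles; "qvel": joint speeds; "joint_efforts": joint torques, N m; "position": TCP position; "tool_rot": TCP orientation; "ft_force": force on the tool from outside, world axes, zero at the start; "wrist_torque": the same for the moment, N m; "grip_width": finger opening in m; "gripper_force": force on a finger pad.
Only numpy, scipy, OpenCV 4.12 (cv2) and the standard library are available. Lean on these libraries where they do the work, as an engineer would, in place of code of your own. Each camera call takes 0.05 s, during which the arm holds its last target. There are 200 camera calls.

### The job

Take the two piles apart and lay the bench out for chasing. The black rubber puck goes flat inside the wooden frame and the steel block lies on the puck, centred on it and squared up with the frame; the wooden dapping block stands in the middle of the log with its hollows up; the round brass boss lies face up in the middle of the pitch bowl, and the square brass plaque face up in the middle of the pitch tray, squared up with the tray. Set every piece down without dropping it, and do not knock the tin of punches.

Things in the scene. Friction and masses are not known exactly. Their poses are not given: they have to be found in the camera images.
- steel_block: steel bench block: bright square steel slab 66 x 66 x 18 mm, about 0.6 kg, at the bottom of one pile (the rubber puck lies on it at the start). Origin: centre of its underside; z up, x and y along its edges
- rubber_puck: black round rubber puck, diameter 64 mm, 26 mm high, flat, stiff, about 0.11 kg. Starts on the steel block with one of the brass pieces on top of it. Origin: centre of its underside; z up
- dapping_block: brown hardwood dapping block 66 x 66 x 44 mm with four round hollows in its top, about 0.14 kg, the bottom of the other pile, with the other brass piece on top of it. Origin: centre of its underside; z up (hollows up), x and y along its edges
- roundel: round brass boss with lotus petals: diameter 50 mm, upright edge 10 mm high, then a low dome to 18 mm at the middle, about 45 g. Starts on top of the rubber puck or of the dapping block. Origin: centre of its underside; z up (petals up)
- plaque: square brass plaque with raised border: 46 x 46 mm, edge 10 mm high (border and ornament to 13 mm), about 45 g. Starts on top of the dapping block or of the rubber puck. Origin: centre of its underside; z up (ornament up), x and y along its edges
- bench_frame: empty square wooden locating frame screwed to the bench, cork floor: 116 x 116 mm outside, 88 x 88 mm inside; floor 4 mm and rim 12 mm above the bench. Fixed. Origin: centre, at bench height; x and y along its sides
- log: round slice of log with bark, pale ringed end grain on top: diameter 120 mm, flat top 50 mm above the bench. Fixed. Origin: centre, at bench height
- pitch_bowl: black cast-iron bowl on a brown ring, filled with hard red-brown pitch: diameter 130 mm; the pitch is flat, hard, 114 mm across, 64 mm above the bench, standing 2 mm proud of the rim. Fixed. Origin: centre, at bench height
- pitch_tray: oblong wooden tray filled with hard red-brown pitch: 150 mm (its x) by 112 mm (its y); the pitch is flat, hard, 130 x 92 mm, 24 mm above the bench, 2 mm proud of the wooden edge. Fixed. Origin: centre, at bench height
- punch_tin: bystander: open aluminium tin of steel punches, loose, upright: diameter 64 mm, tin 75 mm high, punches to about 120 mm. Origin: centre of its underside; z up

How it is judged:
By the outcome, as a careful person would: the job done as asked, in the order asked, and still so for the second after the job is handed in, with the robot touching nothing.
It also fails if it takes over 106 s, if anything falls off the work surface, if the arm or the gripper's body presses on something with over 40 N, if the wrist force passes 120 N, or if a joint passes its speed limit or range.

## Working session

There is one attempt and no reset: what is moved stays moved. The work goes in short steps, Python scripts to look and compute and a tool call to move; the robot and the scene stay as the last step left them, time stands still between calls to the robot, and variables do not carry over. Pictures are saved under pics/ and viewed, at most 14 in all, crops included, and the job is handed in when it is done.

Besides the shell and the picture viewer there is one more tool, called as name(argument=value, ...) on one line, values as JSON. move_arm: Moves the arm, as the interface text tells. Its arguments: {"type":"object","properties":{"jaw":{"type":"array","items":{"type":"number"}},"dp":{"type":"array","items":{"type":"array","items":{"type":"number"}}},"turn":{"type":"array","items":{"type":"array","items":{"type":"number"}}},"force":{"type":"number"}},"required":["jaw","dp","turn"]}

```bash
ls; mkdir -p pics
python3 - <<'E'
from rig import observe,cams,ticket
import cv2,numpy as np
s=observe();print(s)
for n in("scene","top"):
    p,d=cams.get_image(n);cv2.imwrite(f"pics/{n}0.png",p[:,:,::-1]);np.save(f"pics/{n}0.npy",d);print(cams.calibration(n))
E
```

```text
pics
{'time_s': 0.0, 'q': array([ 5.18945788e+01,  2.18419497e+01,  7.43853093e+01, -2.21035958e-03,
        8.38579977e+01, -1.23350911e+01]), 'qvel': array([-0.11845024, -0.01825764, -0.04191033,  0.00896223, -0.11222451,
       -0.04340518]), 'joint_efforts': array([ 2.20973750e-03, -4.48451579e+01, -2.31275189e+01, -6.07091124e-05,
        4.68416591e-03, -7.49776092e-06]), 'position': array([0.23893864, 0.49505792, 0.23069952]), 'tool_rot': array([[-9.00545712e-01,  4.34760431e-01, -8.88084470e-04],
       [ 4.34761247e-01,  9.00544963e-01, -1.19455062e-03],
       [ 2.80416657e-04, -1.46185215e-03, -9.99998892e-01]]), 'ft_force': array([-0.12870438, -0.410756  ,  0.15815923]), 'wrist_torque': array([0.00055364, 0.03683731, 0.01743238]), 'gripper_force': 0.0, 'grip_width': 0.08541350612569444}
{'vertical_fov': 56.44716760080453, 'cx': 321.02876053931914, 'cy': 236.45058109395302, 'view': array([[ 0.03982561,  0.99906976, -0.01653909, -0.03459363],
       [-0.59093664,  0.03689716,  0.80587374,  0.30712997],
       [ 0.80573433, -0.02232086,  0.59185638, -1.42856699],
       [ 0.        ,  0.        ,  0.        ,  1.        ]])}
{'vertical_fov': 44.655936026254516, 'cx': 320.7718312624349, 'cy': 249.6261721300607, 'view': array([[ 0.01422292, -0.99985106,  0.00977587, -0.00526998],
       [ 0.99202027,  0.01533508,  0.12514239, -0.63457722],
       [-0.12527367,  0.00791797,  0.99209063, -1.26899012],
       [ 0.        ,  0.        ,  0.        ,  1.        ]])}
```

View pics/scene0.png

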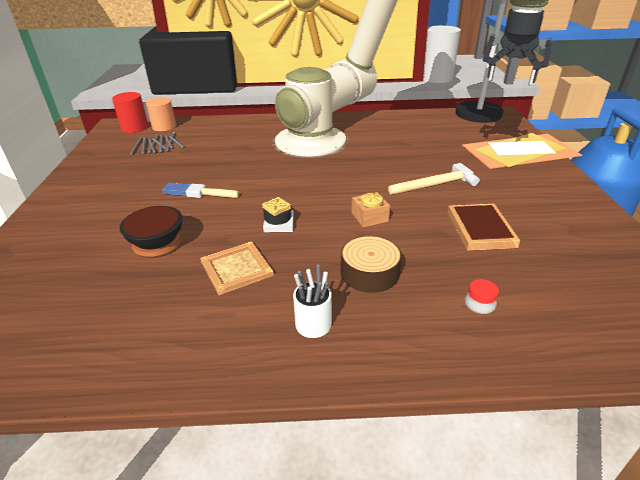

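View pics/top0.png

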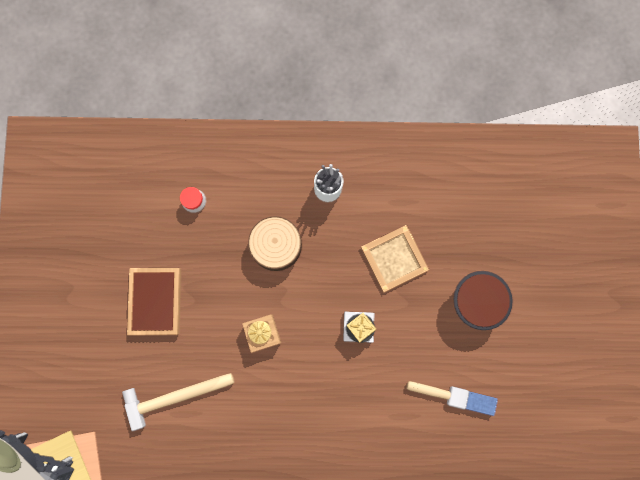

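The scene picture shows the plaque, puck and steel pile at about (278,213) and the roundel on the dapping block at (370,207). From the top these are at (360,328) and (261,334). Also from the top: frame (395,259), log (275,243), bowl (483,300), tray (154,302), tin (328,184).

```bash
cat > h.py <<'E'
import numpy as np,cv2
from rig import observe,cams
def K(n):
    c=cams.calibration(n);return 240/np.tan(np.radians(c["vertical_fov"]/2)),c["cx"],c["cy"],c["view"]
def world(n,d):
    f,cx,cy,V=K(n);v,u=np.mgrid[0:480,0:640]
    P=np.stack([(u-cx)/f*d,-(v-cy)/f*d,-d,np.ones_like(d)],-1)
    return (P@np.linalg.inv(V).T)[...,:3]
def onplane(n,px,z):
    f,cx,cy,V=K(n);px=np.asarray(px,float).reshape(-1,2);R=V[:3,:3];C=-R.T@V[:3,3]
    r=np.c_[(px[:,0]-cx)/f,-(px[:,1]-cy)/f,-np.ones(len(px))]@R
    return (C+r*((z-C[2])/r[:,2])[:,None])[:,:2]
def rect(W,m,zlo,zhi,n="top"):
    "pixels of mask m with depth height in range; contour put on the mean height"
    k=(m&(W[...,2]>zlo)&(W[...,2]<zhi)).astype(np.uint8)
    k=cv2.morphologyEx(k,cv2.MORPH_CLOSE,np.ones((5,5)))
    cs,_=cv2.findContours(k,cv2.RETR_EXTERNAL,cv2.CHAIN_APPROX_NONE)
    if not cs:return None
    c=max(cs,key=cv2.contourArea);z=np.median(W[k>0][:,2])
    p=onplane(n,c.reshape(-1,2),z)*1000
    r=cv2.minAreaRect(p.astype(np.float32));mo=cv2.moments(p.astype(np.float32).reshape(-1,1,2))
    cc=(mo["m10"]/mo["m00"],mo["m01"]/mo["m00"])
    return dict(z=round(z*1000,1),rc=np.round(r[0],1),size=np.round(r[1],1),ang=round(r[2],1),cen=np.round(cc,1))
H=dict(plaque=(.05,.062),rubber_puck=(.038,.048),steel_block=(.010,.024),roundel=(.05,.066),dapping_block=(.038,.049),
 bench_frame=(.008,.018),log=(.045,.055),pitch_bowl=(.06,.068),pitch_tray=(.016,.03),punch_tin=(.02,.13))
E
python3 - <<'E'
from h import *
for n in("top","scene"):
    p,d=cams.get_image(n);W=world(n,d)
    print(n,"table z",np.median(W[380:400,300:340,2]))
    for o,(a,b) in H.items():
        r=cams.outline_of(n,o)
        if not r: print(o,None);continue
        m=r[0]["mask"];print(o,round(r[0]["p"],2),len(r),np.round(np.percentile(W[m][:,2],[5,50,95])*1000,1),rect(W,m,a,b,n))
E
```

```text
top table z 0.0010155560395445073
plaque 0.96 1 [50.3 56.2 60.7] {'z': np.float64(56.3), 'rc': array([464.4, -85.3]), 'size': array([44.9, 46.8]), 'ang': 37.3, 'cen': array([464.3, -85.2])}
rubber_puck 0.52 1 [40.5 44.6 48.9] {'z': np.float64(44.6), 'rc': array([449.5, -60.8]), 'size': array([21.7,  9.1]), 'ang': 34.5, 'cen': array([450.1, -60.9])}
steel_block 0.76 1 [ 4.  18.7 26. ] {'z': np.float64(18.9), 'rc': array([466.9, -58.3]), 'size': array([18. , 60.6]), 'ang': 87.8, 'cen': array([471.2, -55.4])}
roundel 0.74 1 [49.2 57.8 63.2] {'z': np.float64(58.1), 'rc': array([450.3, 135.6]), 'size': array([47.2, 47.8]), 'ang': 0.8, 'cen': array([450.6, 135.8])}
dapping_block 0.66 1 [21.2 44.3 49.4] {'z': np.float64(44.6), 'rc': array([448.5, 133.3]), 'size': array([65.9, 66.5]), 'ang': 18.2, 'cen': array([448.4, 133.3])}
bench_frame 0.64 1 [ 1.6  8.1 16.6] {'z': np.float64(8.9), 'rc': array([ 621.9, -164.6]), 'size': array([116. , 116.4]), 'ang': 27.0, 'cen': array([ 621.8, -165.1])}
log 0.75 1 [43.1 51.1 56. ] {'z': np.float64(51.3), 'rc': array([648.4, 107.8]), 'size': array([115.8, 
[... 1484 characters left out ...]
7, 115.8]), 'ang': 27.3, 'cen': array([ 623.6, -164.6])}
log 0.64 1 [ 4.5 49.1 51.6] {'z': np.float64(50.1), 'rc': array([654.2, 108.2]), 'size': array([115.8, 121.8]), 'ang': 86.4, 'cen': array([652.6, 107.7])}
pitch_bowl 0.81 1 [10.8 62.6 65.3] {'z': np.float64(63.7), 'rc': array([ 533.4, -348.1]), 'size': array([128.1, 120.2]), 'ang': 86.2, 'cen': array([ 532.4, -348.8])}
pitch_tray 0.7 1 [ 4.5 22.8 25.2] {'z': np.float64(23.2), 'rc': array([522.8, 375.5]), 'size': array([157.4, 114.7]), 'ang': 1.0, 'cen': array([522.8, 375.7])}
punch_tin 0.91 1 [  9.2  72.5 110.2] {'z': np.float64(74.0), 'rc': array([786.5, -10.5]), 'size': array([155. ,  61.1]), 'ang': 1.2, 'cen': array([793.9, -10.5])}
```

```bash
cat > plan.py <<'E'
import sys,numpy as np
from rig import observe
# usage: plan.py x y z(mm, TCP) psi(deg of tool y) : turn first (with z), then xy in turned axes
x,y,z,psi=map(float,sys.argv[1:5]);s=observe();p=s["position"]*1000;R=s["tool_rot"]
cur=np.degrees(np.arctan2(R[1,1],R[0,1]));t=(cur-psi+90)%180-90;psi=cur-t
a=np.radians(psi);Y=np.array([np.cos(a),np.sin(a)]);X=np.array([-Y[1],Y[0]])
X=X if X@[0,0]==0 and np.dot(R[:2,0],[-R[1,1],R[0,1]])>0 else -X
d=np.array([x-p[0],y-p[1]]);n=int(np.ceil(np.linalg.norm(d)/39));m=int(np.ceil(abs(np.radians(t))/.12));dx,dy=d@X/10,d@Y/10
print(f"t={s['time_s']:.2f} pos={np.round(p,1)} psi={cur:.2f} w={s['grip_width']*1000:.1f} F={np.round(s['ft_force'],1)} q6={s['q'][5]:.0f} tilt={np.round(R[:2,2]*1000,1)}mrad")
print(f"turn z total {np.radians(t):.3f} rad = {m} x {np.radians(t)/max(m,1):.4f}; dz(tool) {(p[2]-z)/10:.2f} cm; xy total [{dx:.2f},{dy:.2f}] cm = {n} x [{dx/max(n,1):.3f},{dy/max(n,1):.3f}]")
E
python3 plan.py 464.3 -85.3 150 37.3
```

```text
t=1.20 pos=[239.1 495.3 231.3] psi=64.23 w=85.5 F=[-1.1 -0.8 -0. ] q6=-12 tilt=[ 0. -0.]mrad
turn z total 0.470 rad = 4 x 0.1175; dz(tool) 8.13 cm; xy total [-59.83,-17.27] cm = 16 x [-3.739,-1.079]
```

move_arm(jaw=[5.6,5.6,5.6,5.6,5.6,5.6,5.6,5.6,5.6,5.6,5.6,5.6], dp=[[0,0,1],[0,0,1],[0,0,1],[0,0,1],[-3.74,-1.08,0.3],[-3.74,-1.08,0.3],[-3.74,-1.08,0.3],[-3.74,-1.08,0.3],[-3.74,-1.08,0.3],[-3.74,-1.08,0.3],[-3.74,-1.08,0.3],[-3.74,-1.08,0.3]], turn=[[0,0,0.1175],[0,0,0.1175],[0,0,0.1175],[0,0,0.1175],[0,0,0],[0,0,0],[0,0,0],[0,0,0],[0,0,0],[0,0,0],[0,0,0],[0,0,0]], force=25)

```text
time_s: 2.2
position: [0.352, 0.2032, 0.1674]
tool_rot: [[-0.606, 0.795, 0.001], [0.795, 0.606, 0.0], [-0.0, 0.001, -1.0]]
ft_force: [0.8, -0.8, 0.7]
grip_width: 0.0561
gripper_force: 0.0
```

move_arm(jaw=[5.6,5.6,5.6,5.6,5.6,5.6,5.6,5.6,5.6], dp=[[-3.74,-1.08,0.3],[-3.74,-1.08,0.3],[-3.74,-1.08,0.3],[-3.74,-1.08,0.3],[-3.74,-1.08,0.3],[-3.74,-1.08,0.3],[-3.74,-1.08,0.3],[-3.74,-1.08,0.3],[0,0,0]], turn=[[0,0,0],[0,0,0],[0,0,0],[0,0,0],[0,0,0],[0,0,0],[0,0,0],[0,0,0],[0,0,0]])

```text
time_s: 2.95
position: [0.4666, -0.0911, 0.1429]
tool_rot: [[-0.602, 0.798, 0.002], [0.798, 0.602, -0.002], [-0.003, 0.0, -1.0]]
ft_force: [-0.7, -0.1, 1.5]
grip_width: 0.0562
gripper_force: 0.0
```

```bash
python3 plan.py 464.3 -85.3 50 37.3
```

```text
t=2.95 pos=[466.6 -91.1 142.9] psi=37.03 w=56.2 F=[-0.7 -0.1  1.5] q6=-62 tilt=[ 1.8 -2. ]mrad
turn z total -0.005 rad = 1 x -0.0048; dz(tool) 9.29 cm; xy total [0.60,0.17] cm = 1 x [0.600,0.172]
```

move_arm(jaw=[5.6,5.6,5.6,5.6], dp=[[0,0,3],[0,0,3],[0,0,1.5],[0,0,0]], turn=[[0,0,0],[0,0,0],[0,0,0],[0,0,0]])

```text
time_s: 3.28
position: [0.4628, -0.0847, 0.0658]
tool_rot: [[-0.606, 0.796, -0.005], [0.796, 0.606, 0.002], [0.005, -0.003, -1.0]]
ft_force: [0.2, 0.3, -0.5]
grip_width: 0.0556
gripper_force: 0.0
```

```bash
python3 plan.py 464.3 -85.3 50 37.3
python3 - <<'E'
from h import *
p,d=cams.get_image("top");cv2.imwrite("pics/t1.png",cv2.resize(p[270:390,300:420,::-1],None,fx=5,fy=5,interpolation=cv2.INTER_CUBIC))
p,d=cams.get_image("scene");cv2.imwrite("pics/s1.png",cv2.resize(p[130:250,215:345,::-1],None,fx=5,fy=5,interpolation=cv2.INTER_CUBIC))
E
```

```text
t=3.28 pos=[462.8 -84.7  65.8] psi=37.29 w=55.6 F=[ 0.2  0.3 -0.5] q6=-62 tilt=[-5.2  2.4]mrad
turn z total -0.000 rad = 1 x -0.0002; dz(tool) 1.58 cm; xy total [-0.14,0.09] cm = 1 x [-0.138,0.086]
```

View pics/s1.png

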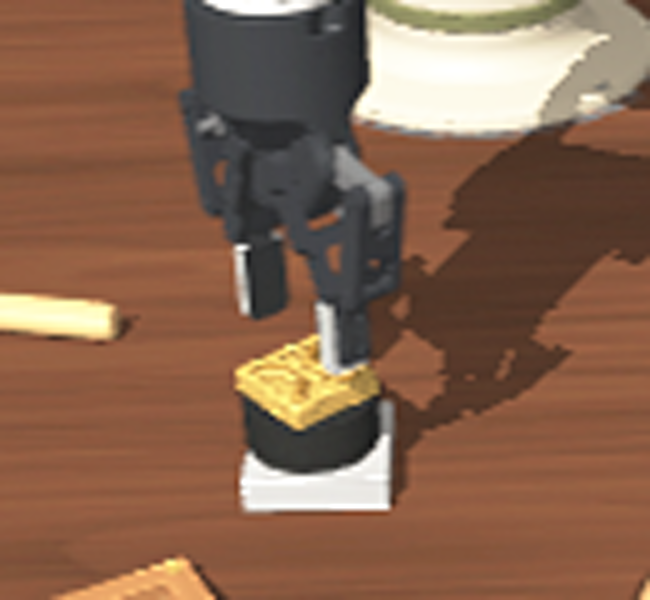

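The picture shows the tips straddling the plaque along the right line, but standing higher than expected, so I check them with depth.

```bash
python3 plan.py 464.3 -85.3 50 37.3
python3 - <<'E'
from h import *
p,d=cams.get_image("scene");W=world("scene",d)*1000
def c(x,y):return W[130+y//5,215+x//5].round(0)
for y in(330,345,355,365,375):print(y,[c(x,y) for x in(325,335,345,355,365)])
for y in(280,290,300,310,320):print(y,[c(x,y) for x in(242,255,265,275)])
p,d=cams.get_image("top");W=world("top",d)*1000
v,u=np.mgrid[0:480,0:640];k=(abs(W[...,0]-463)<60)&(abs(W[...,1]+85)<60)&(W[...,2]>66)
print(k.sum(),np.percentile(W[k][:,2],[0,5,10,30,50]))
E
```

```text
t=3.38 pos=[464.5 -85.4  68.7] psi=37.31 w=56.1 F=[-0.5  0.3  0.2] q6=-62 tilt=[-0.1  0.1]mrad
turn z total 0.000 rad = 1 x 0.0002; dz(tool) 1.87 cm; xy total [0.02,-0.01] cm = 1 x [0.016,-0.008]
330 [array([498., -73.,  96.]), array([496., -68.,  95.]), array([499., -64.,  96.]), array([495., -60.,  94.]), array([493., -56.,  92.])]
345 [array([496., -73.,  88.]), array([495., -69.,  87.]), array([500., -64.,  90.]), array([495., -60.,  86.]), array([493., -56.,  85.])]
355 [array([497., -74.,  83.]), array([497., -69.,  83.]), array([499., -65.,  84.]), array([499., -60.,  84.]), array([487., -57.,  76.])]
365 [array([495., -74.,  76.]), array([493., -70.,  75.]), array([493., -65.,  75.]), array([462., -63.,  55.]), array([462., -58.,  56.])]
375 [array([467., -77.,  54.]), array([467., -72.,  53.]), array([467., -68.,  54.]), array([472., -63.,  57.]), array([468., -58.,  54.])]
280 [array([ 442., -113.,   91.]), array([ 446., -106.,   92.]), array([ 442., -102.,   90.]), array([438., -98.,  88.])]
290 [array([ 440., -114.,   84.]), array([ 442., -107.,   85.]), array([ 443., -103.,   86.]), array([439., -98.,  83.])]
300 [array([ 311., -130.,    4.]), array([ 447., -107.,   82.]), array([ 446., -103.,   82.]), array([437., -99.,  76.])]
310 [array([ 315., -130.,    1.]), array([ 447., -108.,   77.]), array([ 445., -103.,   76.]), array([ 316., -112.,    0.])]
320 [array([ 325., -129.,    0.]), array([ 323., -122.,   -1.]), array([ 329., -116.,    2.]), array([ 325., -111.,   -0.])]
4296 [311.55863692 344.23769075 350.13042049 362.13930317 368.13490777]
```

View pics/t1.png

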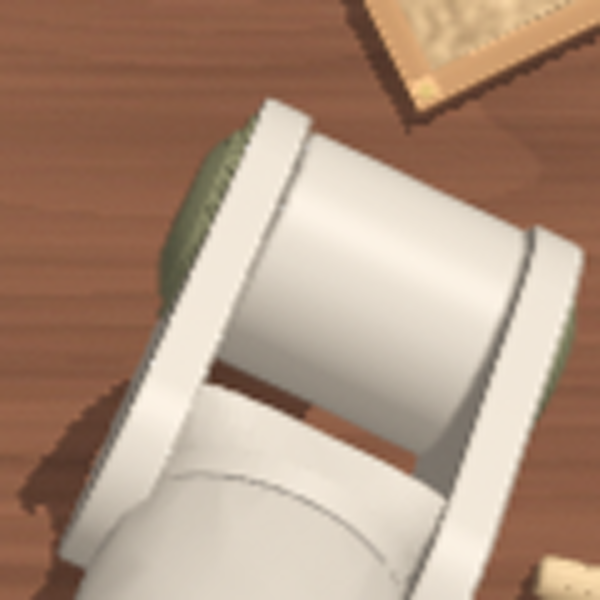

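The top camera is blocked by the arm. Depth from the scene camera puts the tips at z about 75 with the TCP at 68.7, so I go down 2.6 cm and close.

move_arm(jaw=[5.6,5.6,5.6,5.6,4.0,4.0,4.0,4.0,4.0], dp=[[0,0,1],[0,0,1],[0,0,0.6],[0,0,0],[0,0,0],[0,0,0],[0,0,0],[0,0,0],[0,0,0]], turn=[[0,0,0],[0,0,0],[0,0,0],[0,0,0],[0,0,0],[0,0,0],[0,0,0],[0,0,0],[0,0,0]])

```text
time_s: 4.23
position: [0.4647, -0.0856, 0.0431]
tool_rot: [[-0.606, 0.795, 0.001], [0.795, 0.606, -0.001], [-0.001, 0.001, -1.0]]
ft_force: [0.5, 1.1, 7.2]
grip_width: 0.0453
gripper_force: 26.3
```

```bash
python3 plan.py 515.3 377 150 1.2;python3 - <<'E'
from h import *
p,d=cams.get_image("scene");cv2.imwrite("pics/s2.png",cv2.resize(p[130:250,215:345,::-1],None,fx=5,fy=5,interpolation=cv2.INTER_CUBIC))
E
```

```text
t=4.23 pos=[464.7 -85.6  43.1] psi=37.30 w=45.3 F=[0.5 1.1 7.2] q6=-62 tilt=[ 1.4 -0.6]mrad
turn z total 0.630 rad = 6 x 0.1050; dz(tool) -10.69 cm; xy total [46.14,6.03] cm = 12 x [3.845,0.502]
```

View pics/s2.png

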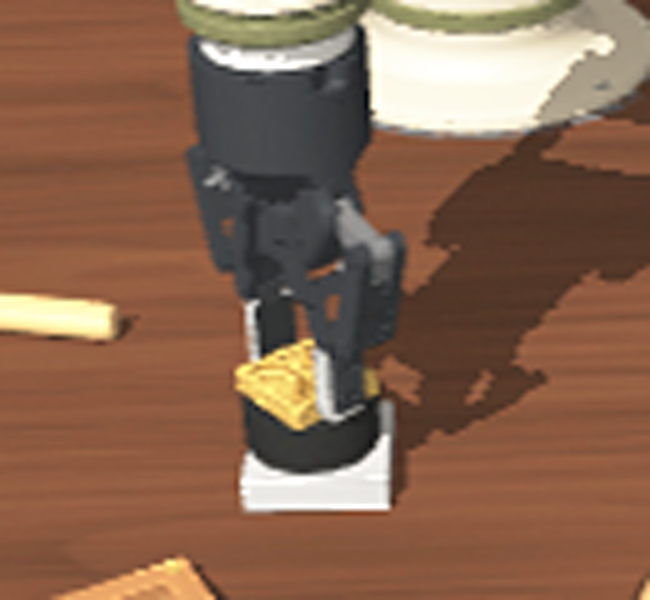

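Plaque is gripped (45.3 mm), with the tips touching the puck lightly. Now I carry it to the tray.

move_arm(jaw=[4,4,4,4,4,4,4,4,4,4,4,4], dp=[[0,0,-1],[0,0,-1.5],[0,0,-1.4],[0,0,-1.4],[0,0,-1.4],[0,0,-1.4],[0,0,-1.4],[0,0,-1.2],[3.84,0.5,0],[3.84,0.5,0],[3.84,0.5,0],[3.84,0.5,0]], turn=[[0,0,0],[0,0,0],[0,0,0.105],[0,0,0.105],[0,0,0.105],[0,0,0.105],[0,0,0.105],[0,0,0.105],[0,0,0],[0,0,0],[0,0,0],[0,0,0]])

```text
time_s: 5.28
position: [0.4809, 0.0701, 0.1497]
tool_rot: [[-0.02, 1.0, 0.001], [1.0, 0.02, -0.0], [-0.0, 0.001, -1.0]]
ft_force: [0.9, 0.5, -0.7]
grip_width: 0.0451
gripper_force: 25.8
```

move_arm(jaw=[4,4,4,4,4,4,4,4,4,4,4], dp=[[3.84,0.5,0],[3.84,0.5,0],[3.84,0.5,0],[3.84,0.5,0],[3.84,0.5,0.5],[3.84,0.5,0.5],[3.84,0.5,0.5],[3.8,0.5,0.5],[0,0,2],[0,0,2],[0,0,0]], turn=[[0,0,0],[0,0,0],[0,0,0],[0,0,0],[0,0,0],[0,0,0],[0,0,0],[0,0,0],[0,0,0],[0,0,0],[0,0,0]])

```text
time_s: 6.2
position: [0.5126, 0.3759, 0.0854]
tool_rot: [[-0.022, 1.0, -0.007], [1.0, 0.022, -0.003], [-0.003, -0.007, -1.0]]
ft_force: [-0.5, -0.9, -0.8]
grip_width: 0.0454
gripper_force: 25.8
```

```bash
python3 - <<'E'
from h import *
p,d=cams.get_image("scene");cv2.imwrite("pics/s3.png",cv2.resize(p[130:260,415:545,::-1],None,fx=5,fy=5,interpolation=cv2.INTER_CUBIC))
p,d=cams.get_image("top");W=world("top",d)
for o,(a,b) in dict(rubber_puck=(.038,.048),steel_block=(.010,.024),plaque=(.05,.2)).items():
    r=cams.outline_of("top",o)
    for x in r[:1]:print(o,round(x["p"],2),rect(W,x["mask"],a,b))
E
python3 plan.py 515.3 377 24 1.2
```

```text
rubber_puck 0.93 {'z': np.float64(45.0), 'rc': array([460.9, -83.3]), 'size': array([58.8, 59.4]), 'ang': 0.5, 'cen': array([461.8, -83.8])}
steel_block 0.52 {'z': np.float64(19.0), 'rc': array([466.2, -82. ]), 'size': array([62.2, 67.7]), 'ang': 0.8, 'cen': array([476.4, -68.5])}
plaque 0.65 {'z': np.float64(99.8), 'rc': array([513.5, 362.9]), 'size': array([44.7, 21. ]), 'ang': 2.8, 'cen': array([516.9, 360.4])}
t=6.45 pos=[515.3 376.   91. ] psi=1.17 w=45.1 F=[-0.8  0.3 -0.9] q6=24 tilt=[2.3 1.1]mrad
turn z total -0.001 rad = 1 x -0.0006; dz(tool) 6.70 cm; xy total [0.10,-0.00] cm = 1 x [0.096,-0.001]
```

View pics/s3.png

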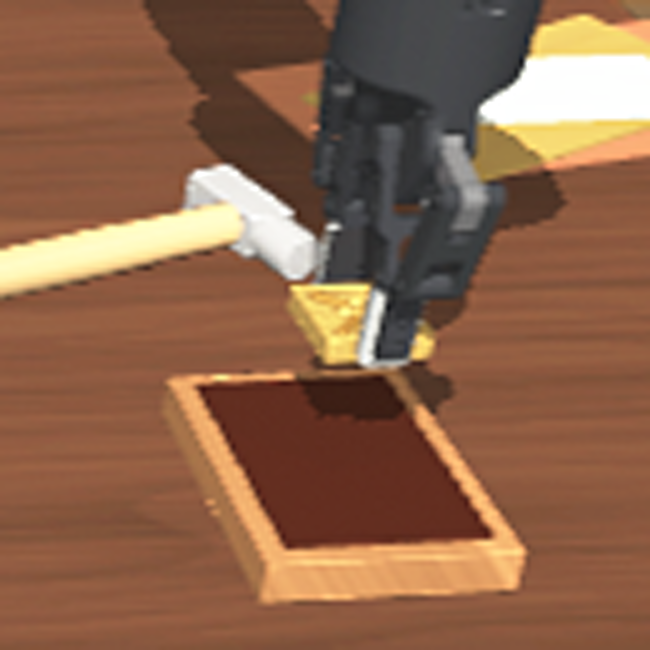

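The plaque hangs level in the jaws over the tray. Lowering it.

move_arm(jaw=[4,4,4,4,4,4,4], dp=[[0.1,0,2],[0,0,2],[0,0,1.5],[0,0,0.7],[0,0,0.4],[0,0,0.1],[0,0,0]], turn=[[0,0,0],[0,0,0],[0,0,0],[0,0,0],[0,0,0],[0,0,0],[0,0,0]])

```text
time_s: 7.03
position: [0.5151, 0.3772, 0.0234]
tool_rot: [[-0.021, 1.0, 0.002], [1.0, 0.021, 0.001], [0.001, 0.002, -1.0]]
ft_force: [0.1, -0.2, -0.2]
grip_width: 0.0456
gripper_force: 25.8
```

move_arm(jaw=[4,4], dp=[[0,0,0.07],[0,0,0]], turn=[[0,0,0],[0,0,0]])

```text
time_s: 7.2
position: [0.5152, 0.3773, 0.0232]
tool_rot: [[-0.021, 1.0, 0.002], [1.0, 0.021, 0.001], [0.001, 0.002, -1.0]]
ft_force: [-0.1, -0.7, 5.1]
grip_width: 0.0452
gripper_force: 26.4
```

move_arm(jaw=[4.8,5.2,5.6,5.6,5.6,5.6,5.6,5.6,5.6], dp=[[0,0,0],[0,0,0],[0,0,0],[0,0,-0.3],[0,0,-1],[0,0,-3],[0,0,-4],[0,0,-4],[0,0,0]], turn=[[0,0,0],[0,0,0],[0,0,0],[0,0,0],[0,0,0],[0,0,0],[0,0,0],[0,0,0],[0,0,0]])

```text
time_s: 7.95
position: [0.5173, 0.3786, 0.1541]
tool_rot: [[-0.021, 1.0, 0.014], [1.0, 0.021, 0.007], [0.006, 0.014, -1.0]]
ft_force: [0.3, 0.6, 1.3]
grip_width: 0.0557
gripper_force: 0.0
```

```bash
python3 - <<'E'
from h import *
p,d=cams.get_image("top");W=world("top",d)
cv2.imwrite("pics/t4.png",cv2.resize(p[280:370,310:410,::-1],None,fx=7,fy=6.6,interpolation=cv2.INTER_CUBIC))
for o,(a,b) in dict(rubber_puck=(.038,.05),roundel=(.05,.066),dapping_block=(.038,.049)).items():
    r=cams.outline_of("top",o)
    for x in r[:1]:print(o,round(x["p"],2),rect(W,x["mask"],a,b))
# bright steel edges + puck: everything above 8mm in the area, silhouettes
g=p.astype(int);br=(g.min(2)>150)
k=np.zeros((480,640),bool);k[295:365,325:395]=1
v,u=np.nonzero(br&k);q=onplane("top",np.c_[u,v],.018)*1000
print("steel bright",cv2.minAreaRect(q.astype(np.float32)),len(q))
E
python3 plan.py 463 -84 150 1.2
```

```text
rubber_puck 0.68 {'z': np.float64(45.2), 'rc': array([462. , -84.4]), 'size': array([60.9, 61.6]), 'ang': 0.8, 'cen': array([462.6, -84.1])}
dapping_block 0.66 {'z': np.float64(44.4), 'rc': array([448.6, 133.5]), 'size': array([65.4, 66.7]), 'ang': 18.8, 'cen': array([444.3, 129. ])}
steel bright ((465.28436279296875, -83.01345825195312), (64.4707260131836, 65.1836929321289), 0.17355313897132874) 216
t=8.15 pos=[514.1 376.9 144. ] psi=1.20 w=56.2 F=[-0.5 -0.4 -0.4] q6=24 tilt=[-1.3 -0.7]mrad
turn z total 0.000 rad = 1 x 0.0000; dz(tool) -0.60 cm; xy total [-45.97,-6.07] cm = 12 x [-3.831,-0.506]
```

View pics/t4.png

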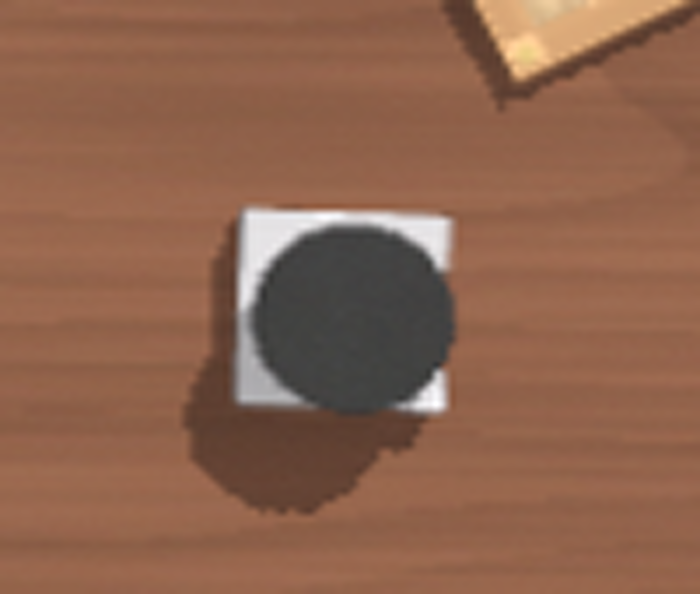

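The puck stands near the middle of the steel block, which is turned only about -1° (corners at crop pixels (243,210) and (453,217)). Going for the puck.

move_arm(jaw=[7,7.8,7.8,7.8,7.8,7.8,7.8,7.8,7.8,7.8,7.8,7.8], dp=[[-3.84,-0.5,0],[-3.84,-0.5,0],[-3.84,-0.5,0],[-3.84,-0.5,0],[-3.84,-0.5,0],[-3.84,-0.5,0],[-3.84,-0.5,0],[-3.84,-0.5,0],[-3.84,-0.5,0.5],[-3.84,-0.5,0.5],[-3.84,-0.5,0.5],[-3.74,-0.5,0.5]], turn=[[0,0,0],[0,0,0],[0,0,0],[0,0,0],[0,0,0],[0,0,0],[0,0,0],[0,0,0],[0,0,0],[0,0,0],[0,0,0],[0,0,0]])

```text
time_s: 9.15
position: [0.4631, -0.0855, 0.1235]
tool_rot: [[-0.021, 1.0, -0.002], [1.0, 0.021, 0.001], [0.001, -0.002, -1.0]]
ft_force: [0.9, -0.0, -0.5]
grip_width: 0.078
gripper_force: 0.0
```

move_arm(jaw=[7.8,7.8,7.8,7.8], dp=[[0,0,2],[0,0,2],[0,0,0],[0,0,0]], turn=[[0,0,0],[0,0,0],[0,0,0],[0,0,0]])

```text
time_s: 9.48
position: [0.4635, -0.0835, 0.0837]
tool_rot: [[-0.021, 1.0, -0.003], [1.0, 0.021, 0.002], [0.002, -0.003, -1.0]]
ft_force: [1.1, -0.5, -0.5]
grip_width: 0.0782
gripper_force: 0.0
```

```bash
python3 plan.py 463 -84.2 22 1.2
```

```text
t=9.48 pos=[463.5 -83.5  83.7] psi=1.20 w=78.2 F=[ 1.1 -0.5 -0.5] q6=-26 tilt=[-3.5  1.6]mrad
turn z total -0.000 rad = 1 x -0.0000; dz(tool) 6.17 cm; xy total [-0.07,-0.05] cm = 1 x [-0.069,-0.049]
```

move_arm(jaw=[7.8,7.8,7.8,7.8,7.8,5.8,5.8,5.8,5.8,5.8], dp=[[-0.05,0,2],[0,0,2],[0,0,1.5],[0,0,0.7],[0,0,0],[0,0,0],[0,0,0],[0,0,0],[0,0,0],[0,0,0]], turn=[[0,0,0],[0,0,0],[0,0,0],[0,0,0],[0,0,0],[0,0,0],[0,0,0],[0,0,0],[0,0,0],[0,0,0]], force=35)

```text
time_s: 10.32
position: [0.4648, -0.0844, 0.0238]
tool_rot: [[-0.021, 1.0, 0.002], [1.0, 0.021, -0.001], [-0.001, 0.002, -1.0]]
ft_force: [-0.8, 2.0, 7.8]
grip_width: 0.0624
gripper_force: 39.2
```

```bash
python3 plan.py 622 -165 130 1.2;python3 - <<'E'
from h import *
p,d=cams.get_image("scene");cv2.imwrite("pics/s5.png",cv2.resize(p[130:250,215:345,::-1],None,fx=5,fy=5,interpolation=cv2.INTER_CUBIC))
E
```

```text
t=10.32 pos=[464.8 -84.4  23.8] psi=1.21 w=62.4 F=[-0.8  2.   7.8] q6=-26 tilt=[ 1.9 -0.6]mrad
turn z total 0.000 rad = 1 x 0.0002; dz(tool) -10.62 cm; xy total [-8.39,15.55] cm = 5 x [-1.678,3.110]
```

View pics/s5.png

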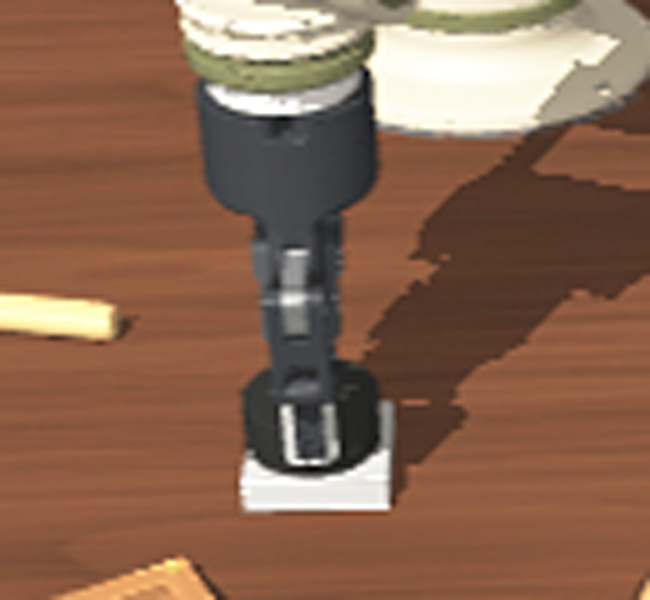

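Run:
```python
from h import *
f,cx,cy,V=K("scene")
def pr(P):
    c=V@np.r_[P,1];return np.round([(((cx-f*c[0]/c[2])-215)*5),((cy+f*c[1]/c[2])-130)*5],0)
for x in(.497,.505,.511):print(x,[(z,pr([x,-.0844,z])) for z in(.018,.022,.026,.03)])
p,d=cams.get_image("scene");W=world("scene",d)*1000
for r in range(215,226):print(r,W[r,276].round(0),p[r,276])
```

```text
0.497 [(0.018, array([311., 478.])), (0.022, array([311., 470.])), (0.026, array([310., 463.])), (0.03, array([309., 456.]))]
0.505 [(0.018, array([311., 488.])), (0.022, array([310., 480.])), (0.026, array([309., 473.])), (0.03, array([309., 466.]))]
0.511 [(0.018, array([310., 495.])), (0.022, array([309., 488.])), (0.026, array([309., 481.])), (0.03, array([308., 473.]))]
215 [508. -84.  54.] [70 71 75]
216 [508. -84.  51.] [65 66 71]
217 [511. -84.  50.] [72 73 77]
218 [507. -85.  45.] [53 54 56]
219 [509. -85.  44.] [64 65 69]
220 [509. -85.  41.] [58 59 62]
221 [507. -85.  37.] [58 59 61]
222 [501. -86.  31.] [178 177 171]
223 [497. -87.  25.] [26 26 25]
224 [494. -87.  20.] [47 46 45]
225 [496. -87.  19.] [151 149 144]
```

move_arm(jaw=[5.8,5.8,5.8,5.8,5.8,5.8,5.8,5.8,5.8,5.8,5.8,5.8], dp=[[0,0,-0.6],[0,0,-1.5],[0,0,-2.5],[0,0,-1.4],[-1.4,2.62,0],[-1.4,2.62,0],[-1.4,2.62,0],[-1.4,2.62,0],[-1.4,2.62,0],[-1.37,2.62,0],[0,0,0],[0,0,0]], turn=[[0,0,0],[0,0,0],[0,0,0],[0,0,0],[0,0,0],[0,0,0],[0,0,0],[0,0,0],[0,0,0],[0,0,0],[0,0,0],[0,0,0]])

```text
time_s: 11.42
position: [0.6237, -0.1652, 0.0826]
tool_rot: [[-0.021, 1.0, 0.0], [1.0, 0.021, -0.0], [-0.0, 0.0, -1.0]]
ft_force: [-0.5, 0.3, -0.9]
grip_width: 0.0623
gripper_force: 38.8
```

```bash
python3 - <<'E'
from h import *
cams.get_image("scene");p,d=cams.get_image("top");W=world("top",d)
g=p.astype(int);br=(g.min(2)>140)&(W[...,2]>.008)
k=np.zeros((480,640),np.uint8);k[295:370,320:395]=br[295:370,320:395]
cs,_=cv2.findContours(k,0,1);c=max(cs,key=cv2.contourArea);q=onplane("top",c.reshape(-1,2),.018)*1000
print("steel",cv2.minAreaRect(q.astype(np.float32)))
for x in cams.outline_of("top","steel_block")[:1]:print(rect(W,x["mask"],.01,.026))
E
python3 plan.py 623 -164.7 10.5 1.2
```

```text
steel ((454.5970764160156, -104.65968322753906), (116.14459991455078, 164.2551727294922), 89.91537475585938)
t=11.57 pos=[ 622.5 -164.2   83. ] psi=1.21 w=62.5 F=[ 0.3 -0.4 -1.3] q6=-27 tilt=[-0.5  0.3]mrad
turn z total 0.000 rad = 1 x 0.0002; dz(tool) 7.25 cm; xy total [-0.05,0.05] cm = 1 x [-0.046,0.052]
```

move_arm(jaw=[5.8,5.8,5.8,5.8,5.8,5.8], dp=[[0,0,2.5],[0,0,2.5],[0,0,1.5],[0,0,0.6],[0,0,0.15],[0,0,0]], turn=[[0,0,0],[0,0,0],[0,0,0],[0,0,0],[0,0,0],[0,0,0]])

```text
time_s: 12.07
position: [0.6231, -0.1646, 0.0108]
tool_rot: [[-0.021, 1.0, 0.001], [1.0, 0.021, -0.0], [-0.0, 0.001, -1.0]]
ft_force: [-0.5, 0.6, -1.4]
grip_width: 0.0623
gripper_force: 39.0
```

move_arm(jaw=[5.8,5.8], dp=[[0,0,0.05],[0,0,0]], turn=[[0,0,0],[0,0,0]])

```text
time_s: 12.23
position: [0.6234, -0.1648, 0.0105]
tool_rot: [[-0.021, 1.0, 0.001], [1.0, 0.021, -0.001], [-0.001, 0.001, -1.0]]
ft_force: [0.6, -1.6, -0.6]
grip_width: 0.0624
gripper_force: 39.0
```

move_arm(jaw=[5.8,5.8,5.8], dp=[[0,0,0.05],[0,0,0.04],[0,0,0]], turn=[[0,0,0],[0,0,0],[0,0,0]])

```text
time_s: 12.48
position: [0.6234, -0.1649, 0.0099]
tool_rot: [[-0.021, 1.0, 0.001], [1.0, 0.021, -0.001], [-0.001, 0.001, -1.0]]
ft_force: [-1.1, 0.1, 5.6]
grip_width: 0.0623
gripper_force: 39.7
```

move_arm(jaw=[6.6,7.2,7.8,7.8,7.8,7.8,7.8,7.8,7.8,7.8,7.8,7.8], dp=[[0,0,0],[0,0,0],[0,0,0],[0,0,-1],[0,0,-3],[0,0,-4],[0,0,-3],[3.8,0,-0.5],[3.8,0,0],[3.8,0,0],[3.8,0,0],[3.8,0,0]], turn=[[0,0,0],[0,0,0],[0,0,0],[0,0,0],[0,0,0],[0,0,0],[0,0,0],[0,0,0],[0,0,0],[0,0,0],[0,0,0],[0,0,0]])

```text
time_s: 13.48
position: [0.6189, 0.0269, 0.1247]
tool_rot: [[-0.021, 1.0, 0.001], [1.0, 0.021, -0.0], [-0.0, 0.001, -1.0]]
ft_force: [1.1, 0.1, -1.3]
grip_width: 0.078
gripper_force: 0.0
```

```bash
python3 - <<'E'
from h import *
p,d=cams.get_image("top");W=world("top",d)
cv2.imwrite("pics/t6.png",cv2.resize(p[220:380,300:440,::-1],None,fx=4,fy=3.7,interpolation=cv2.INTER_CUBIC))
g=p.astype(int);br=(g.min(2)>140)
k=np.zeros((480,640),np.uint8);k[295:370,330:395]=br[295:370,330:395]
cs,_=cv2.findContours(k,0,1);c=max(cs,key=cv2.contourArea);q=onplane("top",c.reshape(-1,2),.018)*1000
print("steel",cv2.minAreaRect(q.astype(np.float32)))
for o,a,b in(("steel_block",.01,.026),("rubber_puck",.024,.036),("bench_frame",0.008,.018),("plaque",.03,.045),("pitch_tray",.016,.03)):
  for x in cams.outline_of("top",o)[:1]:print(o,x["p"],rect(W,x["mask"],a,b))
E
python3 plan.py 466 -83 60 -1
```

```text
steel ((465.0982360839844, -83.172607421875), (64.58414459228516, 65.24259185791016), 0.5298418998718262)
steel_block 0.93 {'z': np.float64(19.1), 'rc': array([465.1, -81.9]), 'size': array([64.8, 67.1]), 'ang': 0.2, 'cen': array([465.6, -81.8])}
rubber_puck 0.95 {'z': np.float64(30.9), 'rc': array([ 622.8, -163.5]), 'size': array([61.4, 58.8]), 'ang': 0.1, 'cen': array([ 623.5, -163.5])}
bench_frame 0.57 {'z': np.float64(11.1), 'rc': array([ 621.5, -164.4]), 'size': array([115.6, 116.2]), 'ang': 26.9, 'cen': array([ 621.6, -164.5])}
pitch_tray 0.57 {'z': np.float64(24.0), 'rc': array([515.5, 377.2]), 'size': array([147.2, 114.1]), 'ang': 0.9, 'cen': array([515.4, 377.5])}
t=13.78 pos=[619.4  24.2 124.1] psi=1.15 w=77.7 F=[ 0.2  0.  -0.3] q6=-10 tilt=[ 0.4 -0.4]mrad
turn z total 0.038 rad = 1 x 0.0375; dz(tool) 6.41 cm; xy total [-10.99,-15.15] cm = 5 x [-2.198,-3.029]
```

View pics/t6.png

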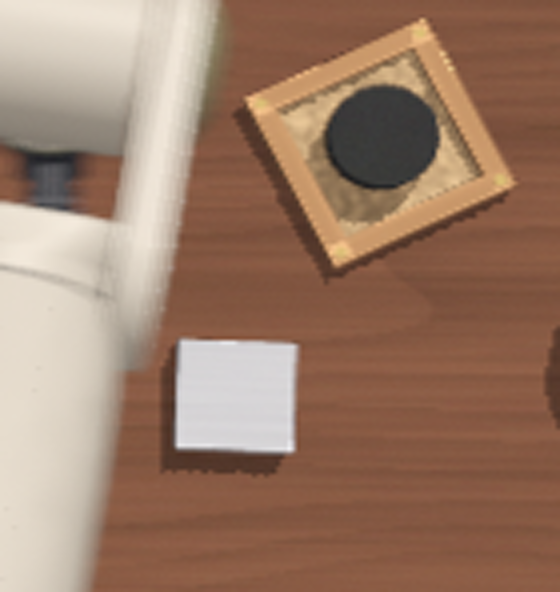

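The puck lies flat in the frame, about 1.5 mm off its centre. The steel block at crop pixel (237,395) is clear. Going for the block.

move_arm(jaw=[7.8,7.8,7.8,7.8,7.8,7.8,7.8,7.8,7.8,7.8], dp=[[0,0,0],[-2.24,-3.02,0],[-2.24,-3.02,0],[-2.24,-3.02,0.5],[-2.24,-3.02,1],[-2.24,-3.02,1],[0,0,2],[0,0,3],[0,0,1],[0,0,0]], turn=[[0,0,0.046],[0,0,0],[0,0,0],[0,0,0],[0,0,0],[0,0,0],[0,0,0],[0,0,0],[0,0,0],[0,0,0]], force=80)

```text
time_s: 14.62
position: [0.4642, -0.084, 0.037]
tool_rot: [[0.028, 1.0, -0.004], [1.0, -0.028, 0.002], [0.002, -0.004, -1.0]]
ft_force: [-0.5, 0.1, -0.4]
grip_width: 0.0776
gripper_force: 0.0
```

```bash
python3 plan.py 465.5 -84 0 -1.5
```

```text
t=14.62 pos=[464.2 -84.   37. ] psi=-1.59 w=77.6 F=[-0.5  0.1 -0.4] q6=-23 tilt=[-3.7  1.6]mrad
turn z total -0.002 rad = 1 x -0.0016; dz(tool) 3.70 cm; xy total [0.00,0.13] cm = 1 x [0.005,0.130]
```

move_arm(jaw=[7.8,7.8,7.8,7.8,6.0,6.0,6.0,6.0,6.0,6.0], dp=[[0,0.05,2],[0,0,1.3],[0,0,0.5],[0,0,0],[0,0,0],[0,0,0],[0,0,0],[0,0,0],[0,0,0],[0,0,0]], turn=[[0,0,0],[0,0,0],[0,0,0],[0,0,0],[0,0,0],[0,0,0],[0,0,0],[0,0,0],[0,0,0],[0,0,0]])

```text
time_s: 15.45
position: [0.466, -0.0833, 0.0023]
tool_rot: [[0.025, 1.0, 0.001], [1.0, -0.025, -0.001], [-0.001, 0.001, -1.0]]
ft_force: [-2.9, -1.0, 8.2]
grip_width: 0.0637
gripper_force: 88.1
```

```bash
python3 plan.py 623.4 -164.8 80 27
```

```text
t=15.45 pos=[466.  -83.3   2.3] psi=-1.43 w=63.7 F=[-2.9 -1.   8.2] q6=-23 tilt=[ 0.9 -1. ]mrad
turn z total -0.496 rad = 5 x -0.0992; dz(tool) -7.77 cm; xy total [-14.40,10.32] cm = 5 x [-2.881,2.065]
```

move_arm(jaw=[6,6,6,6,6,6,6,6,6,6,6,6], dp=[[0,0,-0.5],[0,0,-1.3],[0,0,-1.2],[0,0,-1.2],[0,0,-1.2],[0,0,-1.2],[0,0,-1.2],[-2.88,2.07,0],[-2.88,2.07,0],[-2.88,2.07,0],[-2.88,2.07,0],[-2.88,2.06,0]], turn=[[0,0,0],[0,0,0],[0,0,-0.0993],[0,0,-0.0993],[0,0,-0.0993],[0,0,-0.0993],[0,0,-0.0993],[0,0,0],[0,0,0],[0,0,0],[0,0,0],[0,0,0]])

```text
time_s: 16.45
position: [0.6244, -0.1648, 0.0791]
tool_rot: [[-0.454, 0.891, -0.001], [0.891, 0.454, 0.0], [0.001, -0.0, -1.0]]
ft_force: [0.7, 1.4, -6.5]
grip_width: 0.0635
gripper_force: 91.1
```

move_arm(jaw=[6,6,6], dp=[[0,0,0],[0,0,0],[0,0,0]], turn=[[0,0,0],[0,0,0],[0,0,0]])

```text
time_s: 16.7
position: [0.6226, -0.1638, 0.0784]
tool_rot: [[-0.454, 0.891, -0.002], [0.891, 0.454, 0.001], [0.002, -0.001, -1.0]]
ft_force: [-1.0, -0.5, -6.7]
grip_width: 0.0636
gripper_force: 91.5
```

```bash
python3 - <<'E'
from h import *
p,d=cams.get_image("scene")
cv2.imwrite("pics/s7.png",cv2.resize(p[170:300,180:310,::-1],None,fx=4.6,fy=4.6,interpolation=cv2.INTER_CUBIC))
E
python3 plan.py 623.4 -164.8 34 27
```

```text
t=16.75 pos=[ 622.5 -163.7   78.6] psi=27.03 w=63.7 F=[ 0.3  0.2 -6.9] q6=-52 tilt=[-1.7  0.9]mrad
turn z total 0.000 rad = 1 x 0.0005; dz(tool) 4.46 cm; xy total [-0.14,0.03] cm = 1 x [-0.143,0.031]
```

View pics/s7.png

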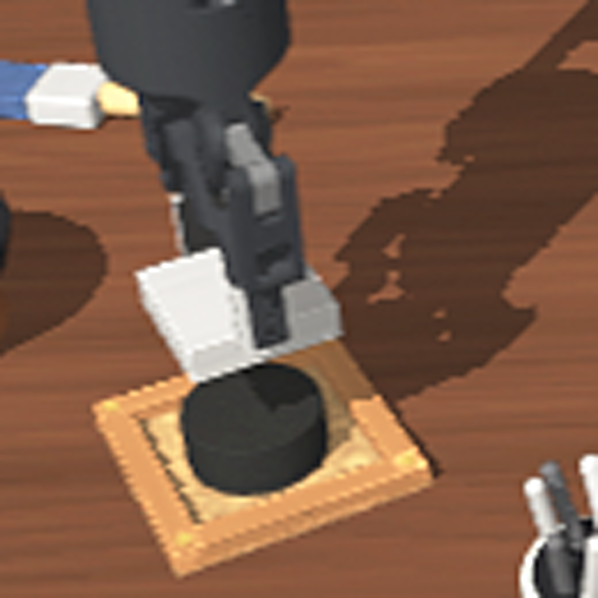

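The block is held level and squared with the frame, above the puck. Lowering.

move_arm(jaw=[6,6,6,6,6], dp=[[-0.1,0.02,2],[0,0,1.6],[0,0,0.7],[0,0,0.1],[0,0,0]], turn=[[0,0,0],[0,0,0],[0,0,0],[0,0,0],[0,0,0]])

```text
time_s: 17.17
position: [0.6239, -0.1649, 0.0351]
tool_rot: [[-0.454, 0.891, -0.0], [0.891, 0.454, 0.0], [0.0, -0.0, -1.0]]
ft_force: [-1.3, -0.9, -5.9]
grip_width: 0.0634
gripper_force: 91.4
```

move_arm(jaw=[6,6,6], dp=[[0,0,0.06],[0,0,0.04],[0,0,0]], turn=[[0,0,0],[0,0,0],[0,0,0]])

```text
time_s: 17.42
position: [0.6243, -0.1652, 0.0345]
tool_rot: [[-0.454, 0.891, 0.001], [0.891, 0.454, -0.001], [-0.001, 0.001, -1.0]]
ft_force: [1.1, -0.1, -6.7]
grip_width: 0.0637
gripper_force: 91.4
```

move_arm(jaw=[6,6,6,6], dp=[[0,-0.05,0.07],[0,0,0.05],[0,0,0.05],[0,0,0]], turn=[[0,0,0],[0,0,0],[0,0,0],[0,0,0]])

```text
time_s: 17.75
position: [0.6237, -0.1654, 0.0324]
tool_rot: [[-0.454, 0.891, 0.0], [0.891, 0.454, -0.0], [-0.0, 0.0, -1.0]]
ft_force: [-1.5, 0.4, -2.4]
grip_width: 0.0637
gripper_force: 91.9
```

move_arm(jaw=[6,6,6.4,6.8,7.4,7.8,7.8,7.8], dp=[[0,0,0.05],[0,0,0],[0,0,0],[0,0,0],[0,0,0],[0,0,0],[0,0,0],[0,0,0]], turn=[[0,0,0],[0,0,0],[0,0,0],[0,0,0],[0,0,0],[0,0,0],[0,0,0],[0,0,0]])

```text
time_s: 18.42
position: [0.6238, -0.1654, 0.0316]
tool_rot: [[-0.454, 0.891, 0.0], [0.891, 0.454, -0.0], [-0.0, 0.0, -1.0]]
ft_force: [-0.3, -0.2, 0.2]
grip_width: 0.0777
gripper_force: 0.0
```

move_arm(jaw=[7.8,7.8,7.8,7.8,7.2,6.5,6,6,6,6,6], dp=[[0,0,-0.5],[0,0,-2],[0,0,-3],[0,0,-3],[3.8,0,0],[3.8,0,0],[3.8,0,0],[3.8,0,0],[3.8,0,0],[0,0,0],[0,0,0]], turn=[[0,0,0],[0,0,0],[0,0,0],[0,0,0],[0,0,0],[0,0,0],[0,0,0],[0,0,0],[0,0,0],[0,0,0],[0,0,0]])

```text
time_s: 19.33
position: [0.5369, 0.0053, 0.1173]
tool_rot: [[-0.457, 0.89, 0.001], [0.89, 0.457, -0.0], [-0.001, 0.001, -1.0]]
ft_force: [0.3, -0.4, -0.2]
grip_width: 0.06
gripper_force: 0.0
```

```bash
python3 - <<'E'
from h import *
p,d=cams.get_image("top");W=world("top",d)
cv2.imwrite("pics/t8.png",cv2.resize(p[210:310,340:450,::-1],None,fx=6,fy=5.5,interpolation=cv2.INTER_CUBIC))
for o,a,b in(("steel_block",.04,.056),("bench_frame",0.008,.018),("plaque",.03,.045),("pitch_tray",.016,.03),("roundel",.05,.066)):
  for x in cams.outline_of("top",o)[:1]:print(o,x["p"],rect(W,x["mask"],a,b))
E
python3 plan.py 450.5 135 110 18.5
```

```text
steel_block 0.71 {'z': np.float64(49.2), 'rc': array([ 623.5, -163.1]), 'size': array([64.7, 67.9]), 'ang': 27.3, 'cen': array([ 623.4, -163.8])}
bench_frame 0.57 {'z': np.float64(11.9), 'rc': array([ 621.1, -164.7]), 'size': array([114.6, 116.4]), 'ang': 27.3, 'cen': array([ 621.3, -165.4])}
plaque 0.66 {'z': np.float64(36.4), 'rc': array([514.6, 377.4]), 'size': array([44.2, 47.5]), 'ang': 0.8, 'cen': array([514.6, 377.3])}
pitch_tray 0.61 None
roundel 0.68 {'z': np.float64(58.8), 'rc': array([449.2, 136.7]), 'size': array([45. , 41.1]), 'ang': 0.8, 'cen': array([450.1, 136.8])}
t=19.63 pos=[537.8   3.  116.4] psi=26.94 w=59.9 F=[-0.3 -0.  -0.3] q6=-39 tilt=[ 0.  -0.1]mrad
turn z total 0.147 rad = 2 x 0.0736; dz(tool) 0.64 cm; xy total [15.29,-4.09] cm = 5 x [3.058,-0.818]
```

View pics/t8.png

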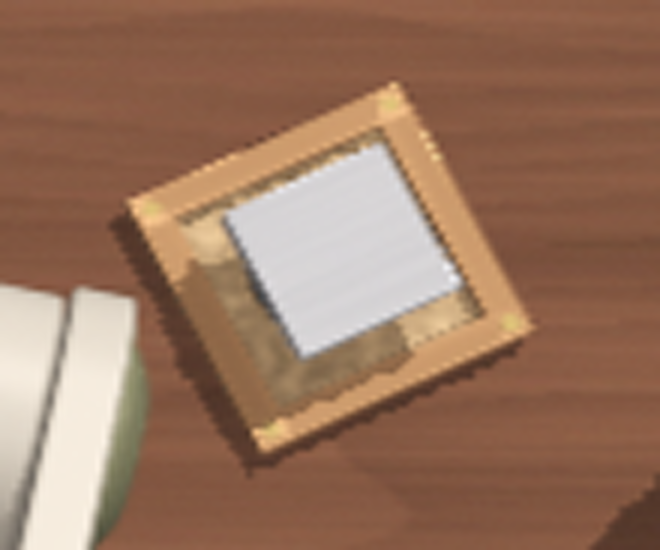

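The steel block sits squared and centred on the puck (crop centre (343,250)). Next is the roundel.

move_arm(jaw=[6,6,6,6,6,6,6,6,6,6], dp=[[0,0,0],[0,0,0],[3.06,-0.82,0],[3.06,-0.82,0],[3.06,-0.82,0],[3.06,-0.82,0],[3.06,-0.82,0],[0,0,2.5],[0,0,1.5],[0,0,0]], turn=[[0,0,0.0735],[0,0,0.0735],[0,0,0],[0,0,0],[0,0,0],[0,0,0],[0,0,0],[0,0,0],[0,0,0],[0,0,0]], force=25)

```text
time_s: 20.47
position: [0.4486, 0.1357, 0.0744]
tool_rot: [[-0.319, 0.948, -0.004], [0.948, 0.319, -0.0], [0.001, -0.004, -1.0]]
ft_force: [0.9, -0.0, -0.4]
grip_width: 0.0598
gripper_force: 0.0
```

move_arm(jaw=[6,6], dp=[[0,0,0],[0,0,0]], turn=[[0,0,0],[0,0,0]])

```text
time_s: 20.63
position: [0.4506, 0.1355, 0.0772]
tool_rot: [[-0.318, 0.948, 0.001], [0.948, 0.318, 0.0], [-0.0, 0.001, -1.0]]
ft_force: [0.3, -0.9, -0.2]
grip_width: 0.0599
gripper_force: 0.0
```

```bash
python3 plan.py 450.5 135.2 43.5 18.5
```

```text
t=20.63 pos=[450.6 135.5  77.2] psi=18.54 w=59.9 F=[ 0.3 -0.9 -0.2] q6=-16 tilt=[1.1 0. ]mrad
turn z total 0.001 rad = 1 x 0.0007; dz(tool) 3.37 cm; xy total [-0.02,-0.01] cm = 1 x [-0.022,-0.014]
```

move_arm(jaw=[6,6,6,6,4.4,4.4,4.4,4.4,4.4,4.4], dp=[[0,0,1.5],[0,0,1.2],[0,0,0.6],[0,0,0],[0,0,0],[0,0,0],[0,0,0],[0,0,0],[0,0,0],[0,0,0]], turn=[[0,0,0],[0,0,0],[0,0,0],[0,0,0],[0,0,0],[0,0,0],[0,0,0],[0,0,0],[0,0,0],[0,0,0]])

```text
time_s: 21.47
position: [0.4502, 0.1358, 0.0444]
tool_rot: [[-0.319, 0.948, 0.002], [0.948, 0.319, -0.0], [-0.001, 0.002, -1.0]]
ft_force: [-0.9, -1.3, 6.3]
grip_width: 0.0475
gripper_force: 26.1
```

move_arm(jaw=[4.4,4.4,4.4,4.4], dp=[[0,0,-0.5],[0,0,-1.5],[0,0,-4],[0,0,-4]], turn=[[0,0,0],[0,0,0],[0,0,0],[0,0,0]])

```text
time_s: 21.8
position: [0.4488, 0.1359, 0.1444]
tool_rot: [[-0.319, 0.948, -0.003], [0.948, 0.319, 0.0], [0.001, -0.003, -1.0]]
ft_force: [0.9, -0.7, -0.6]
grip_width: 0.0475
gripper_force: 26.3
```

```bash
python3 plan.py 527 -349.5 140 18.5
python3 - <<'E'
from h import *
p,d=cams.get_image("scene")
cv2.imwrite("pics/s9.png",cv2.resize(p[110:240,310:440,::-1],None,fx=4.6,fy=4.6,interpolation=cv2.INTER_CUBIC))
E
```

```text
t=21.80 pos=[448.8 135.9 144.4] psi=18.59 w=47.5 F=[ 0.9 -0.7 -0.6] q6=-16 tilt=[-3.2  0. ]mrad
turn z total 0.002 rad = 1 x 0.0016; dz(tool) 0.44 cm; xy total [-48.51,-7.99] cm = 13 x [-3.732,-0.614]
```

View pics/s9.png

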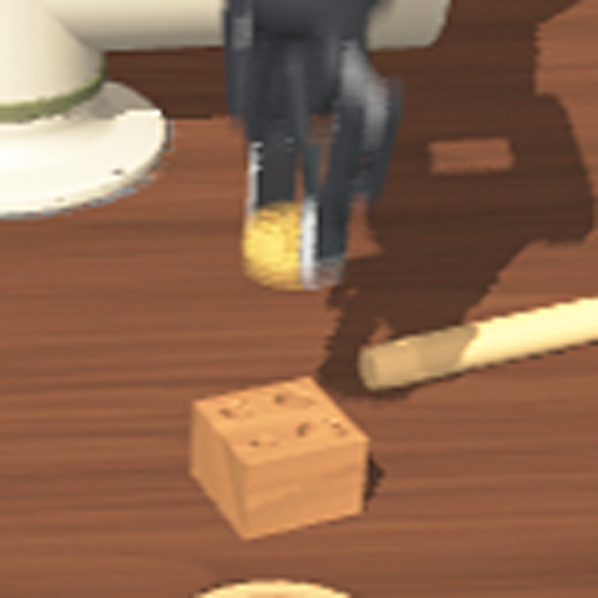

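The roundel is in the jaws and the dapping block stands clear with its hollows up at crop (280,430). Carrying the roundel to the bowl.

move_arm(jaw=[4.4,4.4,4.4,4.4,4.4,4.4,4.4,4.4,4.4,4.4,4.4,4.4], dp=[[-2,-0.34,0],[-3.7,-0.63,0],[-3.7,-0.63,0],[-3.7,-0.63,0],[-3.7,-0.63,0],[-3.7,-0.63,0],[-3.7,-0.63,0],[-3.7,-0.63,0],[-3.7,-0.63,0],[-3.7,-0.63,0],[-3.7,-0.63,0],[-3.7,-0.63,0]], turn=[[0,0,0],[0,0,0],[0,0,0],[0,0,0],[0,0,0],[0,0,0],[0,0,0],[0,0,0],[0,0,0],[0,0,0],[0,0,0],[0,0,0]])

```text
time_s: 22.85
position: [0.5169, -0.2938, 0.1439]
tool_rot: [[-0.319, 0.948, 0.0], [0.948, 0.319, 0.0], [-0.0, 0.0, -1.0]]
ft_force: [-0.0, 0.2, -0.3]
grip_width: 0.0471
gripper_force: 26.3
```

move_arm(jaw=[4.4,4.4,4.4,4.4,4.4,4.4], dp=[[-3.7,-0.63,0],[-2.1,-0.32,0],[0,0,1.5],[0,0,1.5],[0,0,0],[0,0,0]], turn=[[0,0,0],[0,0,0],[0,0,0],[0,0,0],[0,0,0],[0,0,0]])

```text
time_s: 23.35
position: [0.5262, -0.3497, 0.1134]
tool_rot: [[-0.319, 0.948, -0.001], [0.948, 0.319, 0.001], [0.001, -0.001, -1.0]]
ft_force: [0.3, 0.2, 0.8]
grip_width: 0.0472
gripper_force: 26.3
```

```bash
python3 plan.py 527 -350 65 18.5
python3 - <<'E'
from h import *
p,d=cams.get_image("scene")
cv2.imwrite("pics/s10.png",cv2.resize(p[150:270,90:220,::-1],None,fx=5,fy=5,interpolation=cv2.INTER_CUBIC))
W=world("scene",d)
r=cams.outline_of("scene","roundel")
if r:
    q=W[r[0]["mask"]]*1000;A=np.c_[q[:,:2]-q[:,:2].mean(0),np.ones(len(q))]
    print(r[0]["p"],len(q),q.mean(0).round(1),"plane slope",np.linalg.lstsq(A,q[:,2],rcond=None)[0].round(2),np.percentile(q,[3,97],axis=0).round(0))
E
```

```text
t=23.35 pos=[ 526.2 -349.7  113.4] psi=18.60 w=47.2 F=[0.3 0.2 0.8] q6=-63 tilt=[-0.9  1.1]mrad
turn z total 0.002 rad = 1 x 0.0017; dz(tool) 4.84 cm; xy total [-0.05,0.06] cm = 1 x [-0.051,0.062]
0.65 143 [ 530.2 -346.9  119.3] plane slope [  0.49   0.29 119.33] [[ 509. -371.  113.]
 [ 551. -325.  128.]]
```

View pics/s10.png

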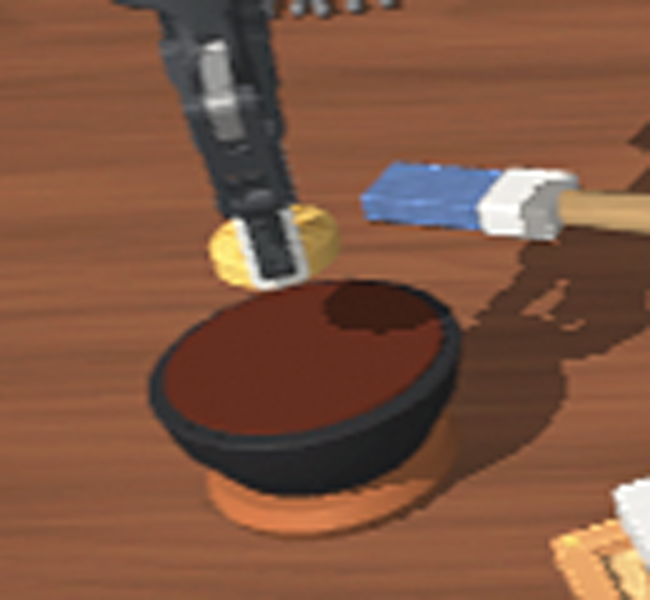

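The roundel is held level over the bowl (perspective tilts both alike). Lowering until it touches.

move_arm(jaw=[4.4,4.4,4.4,4.4,4.4], dp=[[-0.05,0.05,2],[0,0,1.6],[0,0,0.9],[0,0,0.2],[0,0,0]], turn=[[0,0,0],[0,0,0],[0,0,0],[0,0,0],[0,0,0]])

```text
time_s: 23.87
position: [0.5272, -0.3503, 0.0669]
tool_rot: [[-0.319, 0.948, 0.0], [0.948, 0.319, -0.0], [-0.0, 0.0, -1.0]]
ft_force: [0.8, 0.4, 0.5]
grip_width: 0.0472
gripper_force: 26.3
```

move_arm(jaw=[4.4,4.4,4.4], dp=[[0,0,0.06],[0,0,0.04],[0,0,0]], turn=[[0,0,0],[0,0,0],[0,0,0]])

```text
time_s: 24.12
position: [0.5273, -0.3506, 0.0663]
tool_rot: [[-0.319, 0.948, 0.001], [0.948, 0.319, -0.001], [-0.001, 0.001, -1.0]]
ft_force: [-0.2, 1.3, -0.2]
grip_width: 0.0475
gripper_force: 26.3
```

move_arm(jaw=[4.4,4.4,4.4,4.4], dp=[[0,0,0.06],[0,0,0.04],[0,0,0],[0,0,0]], turn=[[0,0,0],[0,0,0],[0,0,0],[0,0,0]])

```text
time_s: 24.45
position: [0.5271, -0.3504, 0.0646]
tool_rot: [[-0.319, 0.948, -0.0], [0.948, 0.319, -0.0], [-0.0, -0.0, -1.0]]
ft_force: [-0.1, 0.5, -0.8]
grip_width: 0.0477
gripper_force: 26.3
```

move_arm(jaw=[4.4,4.4,4.4], dp=[[0,0,0.05],[0,0,0],[0,0,0]], turn=[[0,0,0],[0,0,0],[0,0,0]])

```text
time_s: 24.7
position: [0.5271, -0.3503, 0.0645]
tool_rot: [[-0.319, 0.948, 0.0], [0.948, 0.319, -0.0], [-0.0, 0.0, -1.0]]
ft_force: [-2.8, 1.4, 5.3]
grip_width: 0.0475
gripper_force: 26.7
```

move_arm(jaw=[4.9,5.3,5.8,6,6,6,6,6,6.5,7,7.8,7.8], dp=[[0,0,0],[0,0,0],[0,0,0],[0,0,-0.4],[0,0,-1.5],[0,0,-3],[0,0,-3.5],[3.7,0.63,0],[3.7,0.63,0],[3.7,0.63,0],[3.7,0.63,0],[3.7,0.63,0]], turn=[[0,0,0],[0,0,0],[0,0,0],[0,0,0],[0,0,0],[0,0,0],[0,0,0],[0,0,0],[0,0,0],[0,0,0],[0,0,0],[0,0,0]])

```text
time_s: 25.7
position: [0.4974, -0.1634, 0.1483]
tool_rot: [[-0.318, 0.948, 0.0], [0.948, 0.318, -0.0], [-0.0, 0.0, -1.0]]
ft_force: [0.9, 0.3, 0.0]
grip_width: 0.0779
gripper_force: 0.0
```

move_arm(jaw=[7.8,7.8,7.8], dp=[[2,0.3,0],[0,0,0],[0,0,0]], turn=[[0,0,0],[0,0,0],[0,0,0]])

```text
time_s: 25.95
position: [0.4946, -0.1444, 0.1485]
tool_rot: [[-0.321, 0.947, 0.001], [0.947, 0.321, -0.001], [-0.001, 0.0, -1.0]]
ft_force: [0.9, 0.5, 0.2]
grip_width: 0.0781
gripper_force: 0.0
```

```bash
python3 - <<'E'
from h import *
p,d=cams.get_image("top");W=world("top",d)
for o,a,b in(("roundel",.068,.09),("pitch_bowl",.06,.068),("dapping_block",.038,.049),("log",.045,.055),("steel_block",.04,.056)):
  for x in cams.outline_of("top",o)[:1]:
    r=rect(W,x["mask"],a,b);print(o,x["p"],r)
    if o=="roundel":
        q=W[x["mask"]]*1000;A=np.c_[q[:,:2]-q[:,:2].mean(0),np.ones(len(q))];print("slope",np.linalg.lstsq(A,q[:,2],rcond=None)[0].round(3))
E
python3 plan.py 449 133 130 18.6
```

```text
roundel 0.88 {'z': np.float64(78.4), 'rc': array([ 527.9, -348. ]), 'size': array([47.3, 50. ]), 'ang': 0.8, 'cen': array([ 527.9, -348. ])}
slope [ 2.1000e-02 -4.0000e-02  7.7835e+01]
pitch_bowl 0.69 {'z': np.float64(64.8), 'rc': array([ 527.7, -352.5]), 'size': array([128.7, 121.8]), 'ang': 17.0, 'cen': array([ 527.2, -352. ])}
dapping_block 0.83 {'z': np.float64(43.8), 'rc': array([448.3, 133.4]), 'size': array([65.8, 66.6]), 'ang': 18.5, 'cen': array([448.3, 132.9])}
log 0.64 {'z': np.float64(51.3), 'rc': array([649. , 108.1]), 'size': array([116.5, 115.8]), 'ang': 19.4, 'cen': array([648.8, 108.3])}
t=26.25 pos=[ 494.5 -145.9  147.9] psi=18.52 w=77.9 F=[ 0.3  0.3 -0.3] q6=-48 tilt=[-0.1 -0. ]mrad
turn z total -0.001 rad = 1 x -0.0013; dz(tool) 1.79 cm; xy total [27.89,4.58] cm = 8 x [3.486,0.573]
```

The roundel lies flat, within 2 mm of the bowl's centre. Last piece: the dapping block.

move_arm(jaw=[7.8,7.8,7.8,7.8,7.8,7.8,7.8,7.8,7.8,7.8,7.8,7.8], dp=[[3.48,0.58,0],[3.48,0.58,0],[3.48,0.58,0],[3.48,0.58,0],[3.48,0.58,0],[3.48,0.58,0],[3.48,0.58,0],[3.48,0.58,0],[0,0,3],[0,0,3],[0,0,1],[0,0,0]], turn=[[0,0,0],[0,0,0],[0,0,0],[0,0,0],[0,0,0],[0,0,0],[0,0,0],[0,0,0],[0,0,0],[0,0,0],[0,0,0],[0,0,0]], force=50)

```text
time_s: 27.25
position: [0.4486, 0.1334, 0.0758]
tool_rot: [[-0.319, 0.948, -0.005], [0.948, 0.319, -0.0], [0.001, -0.005, -1.0]]
ft_force: [-0.0, 0.0, -0.2]
grip_width: 0.078
gripper_force: 0.0
```

move_arm(jaw=[7.8], dp=[[0,0,0]], turn=[[0,0,0]])

```text
time_s: 27.33
position: [0.45, 0.1333, 0.078]
tool_rot: [[-0.318, 0.948, -0.001], [0.948, 0.318, -0.0], [0.0, -0.001, -1.0]]
ft_force: [0.2, 0.3, 0.5]
grip_width: 0.0783
gripper_force: 0.0
```

```bash
python3 plan.py 449.3 132.8 8 18.6
```

```text
t=27.33 pos=[450.  133.3  78. ] psi=18.56 w=78.3 F=[0.2 0.3 0.5] q6=-17 tilt=[-0.7 -0.1]mrad
turn z total -0.001 rad = 1 x -0.0008; dz(tool) 7.00 cm; xy total [-0.03,-0.08] cm = 1 x [-0.028,-0.079]
```

move_arm(jaw=[7.8,7.8,7.8,7.8,7.8,5.8,5.8,5.8,5.8,5.8,5.8], dp=[[0,-0.08,2],[0,0,2],[0,0,2],[0,0,1],[0,0,0],[0,0,0],[0,0,0],[0,0,0],[0,0,0],[0,0,0],[0,0,0]], turn=[[0,0,0],[0,0,0],[0,0,0],[0,0,0],[0,0,0],[0,0,0],[0,0,0],[0,0,0],[0,0,0],[0,0,0],[0,0,0]])

```text
time_s: 28.25
position: [0.4497, 0.1333, 0.0093]
tool_rot: [[-0.319, 0.948, 0.003], [0.948, 0.319, -0.0], [-0.001, 0.003, -1.0]]
ft_force: [-0.3, -1.5, 7.5]
grip_width: 0.0652
gripper_force: 56.4
```

```bash
python3 plan.py 649.3 107.8 120 18.6
```

```text
t=28.25 pos=[449.7 133.3   9.3] psi=18.59 w=65.2 F=[-0.3 -1.5  7.5] q6=-17 tilt=[ 2.7 -0.1]mrad
turn z total -0.000 rad = 1 x -0.0002; dz(tool) -11.07 cm; xy total [-8.78,18.10] cm = 6 x [-1.464,3.017]
```

move_arm(jaw=[5.8,5.8,5.8,5.8,5.8,5.8,5.8,5.8,5.8,5.8,5.8,5.8], dp=[[0,0,-0.6],[0,0,-2],[0,0,-3.5],[0,0,-3.5],[0,0,-1],[-1.46,3.03,0],[-1.46,3.03,0],[-1.46,3.03,0],[-1.46,3.03,0],[-1.46,3.03,0],[-1.46,3.03,0],[0,0,0]], turn=[[0,0,0],[0,0,0],[0,0,0],[0,0,0],[0,0,0],[0,0,0],[0,0,0],[0,0,0],[0,0,0],[0,0,0],[0,0,0],[0,0,0]])

```text
time_s: 29.25
position: [0.6535, 0.1069, 0.1138]
tool_rot: [[-0.317, 0.948, 0.003], [0.948, 0.317, -0.0], [-0.001, 0.003, -1.0]]
ft_force: [-0.5, -0.5, -0.9]
grip_width: 0.0651
gripper_force: 56.3
```

move_arm(jaw=[5.8,5.8,5.8,5.8,5.8], dp=[[0,0,2],[0,0,2],[0,0,0.5],[0,0,0],[0,0,0]], turn=[[0,0,0],[0,0,0],[0,0,0],[0,0,0],[0,0,0]])

```text
time_s: 29.67
position: [0.6492, 0.1084, 0.07]
tool_rot: [[-0.319, 0.948, 0.001], [0.948, 0.319, -0.0], [-0.0, 0.001, -1.0]]
ft_force: [0.3, 0.0, 0.8]
grip_width: 0.0652
gripper_force: 56.4
```

```bash
python3 plan.py 650 108.3 61 18.6
```

```text
t=29.67 pos=[649.2 108.4  70. ] psi=18.60 w=65.2 F=[0.3 0.  0.8] q6=-19 tilt=[ 0.7 -0. ]mrad
turn z total -0.000 rad = 1 x -0.0000; dz(tool) 0.90 cm; xy total [-0.03,0.07] cm = 1 x [-0.034,0.070]
```

Contact is expected at TCP ≈ 59.3.

move_arm(jaw=[5.8,5.8,5.8,5.8], dp=[[-0.03,0.05,0.6],[0,0,0.3],[0,0,0.05],[0,0,0]], turn=[[0,0,0],[0,0,0],[0,0,0],[0,0,0]])

```text
time_s: 30.0
position: [0.6496, 0.1082, 0.0596]
tool_rot: [[-0.319, 0.948, -0.0], [0.948, 0.319, -0.0], [0.0, -0.0, -1.0]]
ft_force: [-0.2, -0.1, -0.2]
grip_width: 0.0653
gripper_force: 56.4
```

move_arm(jaw=[5.8,5.8,5.8], dp=[[0,0,0.06],[0,0,0.04],[0,0,0]], turn=[[0,0,0],[0,0,0],[0,0,0]])

```text
time_s: 30.25
position: [0.6498, 0.1082, 0.0593]
tool_rot: [[-0.319, 0.948, 0.001], [0.948, 0.319, -0.0], [-0.0, 0.001, -1.0]]
ft_force: [-2.2, 0.4, 4.2]
grip_width: 0.0652
gripper_force: 56.9
```

move_arm(jaw=[6.6,7,7.8,7.8,7.8,7.8,7.8,7.8,7.8,7.8,7.8,7.8], dp=[[0,0,0],[0,0,0],[0,0,0],[0,0,-0.5],[0,0,-2],[0,0,-3],[0,0,-4],[0,0,-3],[0,-3.8,0],[0,-3.8,0],[0,-3.8,0],[0,-3.8,0]], turn=[[0,0,0],[0,0,0],[0,0,0],[0,0,0],[0,0,0],[0,0,0],[0,0,0],[0,0,0],[0,0,0],[0,0,0],[0,0,0],[0,0,0]])

```text
time_s: 31.25
position: [0.5038, 0.0594, 0.1838]
tool_rot: [[-0.319, 0.948, 0.001], [0.948, 0.319, -0.0], [-0.0, 0.001, -1.0]]
ft_force: [0.3, -0.9, 0.1]
grip_width: 0.0781
gripper_force: 0.0
```

move_arm(jaw=[7.8,7.8,7.8,7.8,7.8], dp=[[0,-3.8,0],[0,-3.8,0],[0,-2,0],[0,0,0],[0,0,0]], turn=[[0,0,0],[0,0,0],[0,0,0],[0,0,0],[0,0,0]])

```text
time_s: 31.67
position: [0.4145, 0.0289, 0.1843]
tool_rot: [[-0.318, 0.948, 0.002], [0.948, 0.318, -0.0], [-0.001, 0.002, -1.0]]
ft_force: [1.3, 0.2, -0.5]
grip_width: 0.0781
gripper_force: 0.0
```

```bash
python3 - <<'E'
from h import *
p,d=cams.get_image("top");W=world("top",d)
cv2.imwrite("pics/t11.png",p[:,:,::-1])
for o,a,b in(("roundel",.068,.09),("pitch_bowl",.06,.068),("dapping_block",.085,.1),("log",.045,.055),("steel_block",.04,.056),("bench_frame",.008,.018),("plaque",.03,.045),("pitch_tray",.016,.03),("punch_tin",.02,.13)):
  for x in cams.outline_of("top",o)[:1]:print(o,x["p"],rect(W,x["mask"],a,b))
E
python3 plan.py 470 48 160 18
```

```text
roundel 0.95 {'z': np.float64(77.9), 'rc': array([ 527.9, -348.1]), 'size': array([47.3, 50.1]), 'ang': 0.8, 'cen': array([ 527.7, -348.3])}
pitch_bowl 0.79 {'z': np.float64(64.8), 'rc': array([ 527.2, -349.1]), 'size': array([127.3, 127.1]), 'ang': 45.0, 'cen': array([ 526.5, -349.3])}
dapping_block 0.74 {'z': np.float64(94.0), 'rc': array([649.1, 109.3]), 'size': array([67.6, 66. ]), 'ang': 18.7, 'cen': array([649.3, 109.5])}
log 0.58 {'z': np.float64(51.0), 'rc': array([649. , 108.5]), 'size': array([116.7, 115.6]), 'ang': 1.1, 'cen': array([648.8, 108.3])}
steel_block 0.58 {'z': np.float64(49.3), 'rc': array([ 623.4, -163. ]), 'size': array([65.5, 67.4]), 'ang': 26.5, 'cen': array([ 623.6, -163.2])}
bench_frame 0.7 {'z': np.float64(12.1), 'rc': array([ 621.4, -164.1]), 'size': array([115.5, 116. ]), 'ang': 27.1, 'cen': array([ 621.9, -164.8])}
plaque 0.71 {'z': np.float64(36.0), 'rc': array([514.6, 377.4]), 'size': array([44.2, 47.6]), 'ang': 0.8, 'cen': array([514.5, 377.3])}
pitch_tray 0.69 {'z': np.float64(24.0), 'rc': array([515.5, 377.2]), 'size': array([147.2, 113.8]), 'ang': 0.9, 'cen': array([515.5, 377.4])}
punch_tin 0.98 {'z': np.float64(77.2), 'rc': array([778.5,  -9.4]), 'size': array([76.8, 61.9]), 'ang': 0.9, 'cen': array([779.2,  -8.6])}
t=32.17 pos=[414.8  29.2 183.4] psi=18.61 w=78.2 F=[ 0.3 -0.2  0.8] q6=-31 tilt=[-0.2  0. ]mrad
turn z total 0.011 rad = 1 x 0.0106; dz(tool) 2.34 cm; xy total [0.08,5.83] cm = 2 x [0.041,2.915]
```

View pics/t11.png

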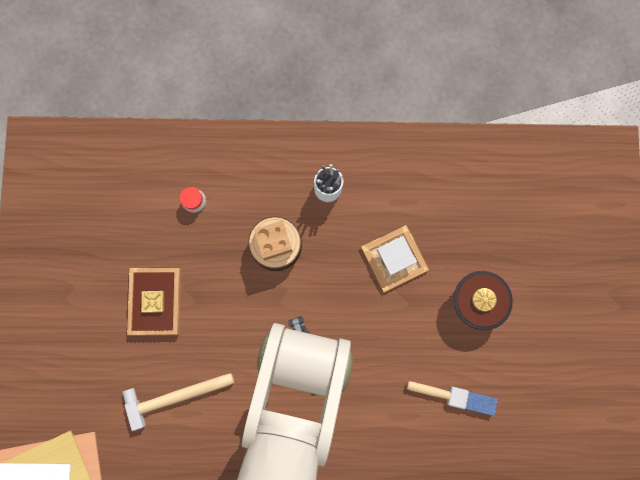

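All the pieces are in place: plaque (152,302) in the tray, dapping block (273,241) on the log, steel block (397,255) in the frame, roundel (484,300) in the bowl. The tin has not moved and the arm is clear.

```bash
python3 -c "
from rig import ticket;print(ticket.close_job())"
```

```text
the job is handed in; nothing more can be done
None
```

The bench is laid out as asked and handed in at about 32 s; the last camera check put every piece within about 2 mm of its spot, squared where asked, with the tin of punches not moved.

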